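# Refit the drip grille under its sprung clips

### The arm

A 6-joint arm with a two-finger parallel gripper is mounted at the origin on the work surface. World frame = base frame: x ahead of the robot, y to its left, z up, the work surface at z = 0. Lengths are in mm, angles in rad, forces in N, time in s.
With the tool pointing down it reaches from about 350 to 850 mm from the base axis. Payload 8.1 kg.
Tool frame: the origin (TCP) lies at the very end of the fingers, on their centre line; the grasp point (between the pads) lies 19 mm behind it (ctrl.grasp_offset is the z of the grasp point in the tool frame, in mm); z points along the fingers, y is the direction in which the jaws open and shut (so a half turn about z gives the same grasp; the last joint's range is limited). The gripper opens to 85 mm and grips with 20 to 120 N. Pads are 22 mm wide; open, the fingers measure 114 mm over their backs; the gripper's body (76 mm by 85 mm) begins 54 mm behind the grasp point. The pads swing forward as they close: fully open they stand 13 mm farther back than shut.
Start: joints at [1.251, 0.13, 1.488, -0, 1.523, -0.085], TCP at [139.567, 583.546, 231.292] pointing down, gripper open.
Joint ranges: [-2.96, 2.96], [-0.89, 2.26], [0.02, 2.5], [-1.34, 4.48], [0, 2.73], [-2.66, 2.66]. Speed limits (rad/s): [2.39, 2.39, 2.79, 3.14, 3.14, 3.14].

### API

Orientations are given as a rotation vector (axis times angle).
In Python, from workcell import ctrl gives the robot as it stands.
- The arm moves only by the tool jog_arm, never from a script. Its argument "increments" is one flat list of numbers, 6 for each row, row after row: the shift along the tool's x, y, z in m, then the turn, a rotation vector about the tool's x, y, z in rad. A call has 1 to 8 rows; each row is the pose to reach, as a shift and turn from the pose commanded when the call began, along the tool's axes at that moment; what a row does not reach only later rows make up. A row lasts 1/12 s, in which the tool goes at most 41.7 mm and 7.16 degrees, less where a joint would pass 70% of its speed; a pose out of reach is approached as far as the arm can. A call with a gripper value outside its range is refused whole. "grip" is the opening, from 0 (shut) to 1 (fully open), set as the call begins (left out, the last holds). The fingers move at their own pace and stop on an object; "grip_force" is the grip in N (left out, the last holds). Time passes only in rows, so rows that repeat a pose let the fingers close. It gives the time, the measured TCP pose, the force and the opening at its end, in the units of the state.
- ctrl.get_obs(): the state, without advancing time (a new reading comes with each control period).
- ctrl.get_image(name): name is "scene" or "top" or "wrist"; returns the picture (384x512x3 uint8, red, green, blue); there is no depth.
- ctrl.calibration(name): a dict with "K" (3x3 intrinsics, pixels), "eye" and "attitude" of the camera in the world. Camera axes: x right, y down, z forward; pixel columns grow to the right and rows downward; lengths in mm; the calibration is good to about 2 mm. A picture is of the moment at which its call begins: read the wrist's pose just before it. calibration takes no time and is no camera call; for the wrist camera it gives the pose at the moment of the call.
- ctrl.sign_off(): hands the job in, once; it reports no verdict.
Trained networks look in the newest picture that a camera, given by its name, has taken for a name from the list of things; names that differ only in an ending like _2 or _b are one class to them, and where a whole thing is asked for, a point or a joint stands for the part that bears it (a point fixed in the world has none). Each returns a list of dicts, best first, with "conf" (0 to 1); they miss things now and then, are a little off and sometimes report something else, mostly with a low value. They report only what shows in the picture. A call takes as long as a camera call. They do not tell look-alikes from the thing itself.
- ctrl.recognise(thing, camera): "centre" ([x, y, z] in mm, in world coordinates, good to about 4 mm: the middle of the surface that is visible of it).
- ctrl.place_of(thing, camera): "centre" ([x, y, z] in mm, in world coordinates, good to about 4 mm: a listed point, or the origin of a listed thing).
The state is a dict: "time_s": time; "q": joint angles; "qd": joint speeds; "tau": joint torques, N m; "tcp_pos": TCP position; "tcp_rot": TCP orientation; "contact_force": force on the tool from outside, world axes, zero at the start; "torque": the same for the moment, N m; "finger_gap": finger opening in mm.
Only numpy, scipy, OpenCV 4.12 (cv2) and the standard library are available. Lean on these libraries where they do the work, as an engineer would, in place of code of your own. Each camera call takes 0.05 s, during which the arm holds its last target. There are 200 camera calls.

### The job

The beer lines are clean, so refit the drip tray's grille: lift it by its black grip, lay it flat on the tray's ledges between the side guides with its rolled edge just short of the two orange-tipped spring clips, then slide it back under them until it is fully home against the back stop and both clips have ridden up over the rolled edge and snapped down on to the plate. Push gently, feeling for the clips and the stop, so that no clip is bent and the tray takes no hard shove. Let go, and leave the other things on the counter where they are.

Things in the scene. Friction and masses are not known exactly. Their poses are not given: they have to be found in the camera images.
- grille: The loose drip grille: a slotted aluminium plate 150 mm long (x) by 120 mm wide (y) by 4 mm thick, about 0.17 kg, with a black grip on its front edge and a rolled rear edge. Starts lying flat on the counter. Origin: centre of its underside. x runs from the grip to the rolled edge, z up; front edge at x = -75 mm, rear end at +75 mm.
- grille_grip (a point): Centre of the grille's black moulded grip; grasp here. The grip is 10 mm thick along x, 40 mm wide along y and 30 mm tall, of which 15 mm is above this point. The plate's top is 15 mm and its underside 19 mm below this point, its front edge 12 mm ahead (-x). At x = -63 mm in the grille's frame, same axes.
- grille_rim (a point): Middle of the axis of the grille's rolled rear edge, a round bead 8 mm in diameter along y over the full width: its bottom is level with the plate's underside, its top stands 4 mm above the plate. 134 mm along x from the grip point and 15 mm lower; same axes.
- tray: Stainless drip tray fixed to the counter, 131 mm wide, 35 mm high. Origin on the counter, on its centre line; x runs from its front sill (front at -80, back at -74 mm) to its back (+133 mm), z up. The sill and a ledge along each side, all 22 mm above the counter, carry the grille; the front is open, the grille slides in over the sill towards +x.
- tray_guides (a point): On the tray's centre line, above its origin, at the height of the ledges (22 mm); tray axes. Upright side guides, 125 mm apart inside (2.5 mm slack to each side of the grille), rise 6 mm above the ledges and then flare outward for 7 mm more.
- runners: Pair of slotted runners on the tray's ledges, fixed; origin at x = +100 mm in the tray's frame, 22 mm up, tray axes. They carry the clip rail: clamped by two brass screws, it holds the rubber back stop and the two spring clips. The rail's setting differs each time and is not measured: grille_rim is home somewhere between x = +56 and +86 mm in the tray's frame. Find it by feel.
- clip_left (a joint): How far the left spring clip (tray y = +36 mm, 16 mm wide) is lifted (rad), 0 at rest. It hinges 29 mm behind (+x) the axis of the seated rolled edge, 11 mm above the ledges. Its upturned orange tip is 36 mm ahead of that axis, 15 mm above the ledges; the strip slopes down from it to a fold 8 mm ahead of the axis, 2.5 mm above the ledges.
- clip_right (a joint): The same for the right clip (tray y = -36 mm). The rolled edge lifts the clips to about 0.14, then they snap down to about 0.04 on the plate and draw it the last few mm towards the stop. The push builds up to about 12 N over some 12 mm, falls away at the snap, and rises steeply at the stop, 6 to 10 mm further on. A clip lifted beyond 0.3 is bent.
- pint_glass: An empty clear pint glass, 86 mm across the rim, 145 mm tall; origin at the centre of its underside. To be left alone.
- jigger: A small steel hourglass spirit measure, 45 mm across, 74 mm tall; origin at the centre of its underside. To be left alone.
- shaker: A steel cocktail shaker tin, 88 mm across the rim, 165 mm tall; origin at the centre of its underside. To be left alone.
- funnel: A white plastic funnel standing mouth down, 106 mm across, 115 mm tall; origin at the centre of its underside. To be left alone.
- cleaner: A white bottle of line cleaner with a red cap, 68 mm across, 160 mm tall; origin at the centre of its underside. To be left alone.
- spanner: A 180 mm tap spanner lying flat; origin at the middle of its length, on the counter. To be left alone.
- brush: A 200 mm hand brush lying flat; origin at the middle of its length, on the counter. To be left alone.
There are look-alikes about, which are no part of the job. Of the things that look like the grille, the smallest one is meant.

How it is judged (in metres and radians):
On the way, in this order (a step that is already met when the one before it is completed fails the run):
1. the grille lies flat on the tray's ledges between the guides, its rolled edge short of the clips (angle between grille_grip's own z axis and vertical below 0.035 rad and angle between the x axis of grille_grip and the x axis of tray, either way round below 0.06 rad and z of grille_rim in the frame of tray_guides between 0.001 and 0.007 m and y of grille_rim in the frame of tray_guides between -0.005 and 0.005 m and value of joint each of clip_left, clip_right below 0.01 rad), for 0.1 s.
2. both clips ride up on the rolled edge together (value of joint each of clip_left, clip_right above 0.11 rad).
At the end, for the whole second after the job is handed in: The grille lies flat (within 2 degrees, 3 mm in height, 5 mm sideways and 0.06 rad in yaw) on the tray's ledges, its rolled edge within 2 mm of the back stop, both clips snapped down on the plate in front of the rolled edge (lifted between 0.015 and 0.075 rad), released and at rest (angle between grille_grip's own z axis and vertical below 0.035 rad and angle between the x axis of grille_grip and the x axis of tray, either way round below 0.06 rad and z of grille_rim in the frame of tray_guides between 0.001 and 0.007 m and y of grille_rim in the frame of tray_guides between -0.005 and 0.005 m and x of grille_rim in the frame of clip_left above -0.0307 m and x of grille_rim in the frame of clip_right above -0.0307 m and value of joint clip_left between 0.015 and 0.075 rad and value of joint clip_right between 0.015 and 0.075 rad and linear speed of grille below 0.01 m/s); the robot touches nothing.
It fails at once if a clip is bent (lifted beyond 0.3 rad) (value of joint any of clip_left, clip_right above 0.3 rad).
It fails at once if the grille is driven against the clips and the back stop with more than 25 N in all (contact force between grille and runners above 25 N).
It fails at once if the grille is pressed or dropped hard on the tray (more than 40 N in all) (contact force between grille and tray above 40 N).
It fails at once if the hand or arm shoves the tray or the clips with more than 8 N (contact force between any of the fingers, the arm and tray above 8 N or contact force between any of the fingers, the arm and runners above 8 N).
It fails at once if a bystander is moved more than 20 mm (distance of any of pint_glass, jigger, shaker, funnel, cleaner, spanner, brush from where it was at the start of the episode above 0.02 m).
It also fails if it takes over 61 s, if anything falls off the work surface, if the arm or the gripper's body presses on something with over 40 N, if the wrist force passes 120 N, or if a joint passes its speed limit or range.

## Working session

There is one attempt and no reset: what is moved stays moved. The work goes in short steps, Python scripts to look and compute and a tool call to move; the robot and the scene stay as the last step left them, time stands still between calls to the robot, and variables do not carry over. Pictures are saved under pics/ and viewed, about 8 in all and at most 12, crops included, and the job is handed in when it is done.

Besides the shell and the picture viewer there is one more tool, called after "Emit:" by a JSON object that holds its "op" and its "data". jog_arm: Moves the arm, as the interface text tells. Its arguments: {"type":"object","properties":{"increments":{"type":"array"},"grip":{"type":"number"},"grip_force":{"type":"number"}},"required":["increments"]}

```bash
ls; mkdir -p pics
python3 - <<'E'
from workcell import ctrl
import cv2
for n in ("top","scene"):
    im=ctrl.get_image(n); cv2.imwrite(f"pics/{n}0.png",im[:,:,::-1])
    c=ctrl.calibration(n); print(n,c)
    for t in ("grille","grille_grip","grille_rim","tray_guides","tray","runners"):
        print(t,[(d['conf'],[round(float(x)) for x in d['centre']]) for d in ctrl.place_of(t,n)])
print(ctrl.get_obs(),ctrl.grasp_offset)
E
```

```text
pics
top {'K': array([[466.34515323,   0.        , 252.09487696],
       [  0.        , 466.34515323, 192.40483226],
       [  0.        ,   0.        ,   1.        ]]), 'eye': array([ 174.36708847,   17.97482738, 1787.51277592]), 'attitude': array([-2.13316273,  2.11046744, -0.21384849])}
grille [(0.9, [302, -539, 0]), (0.89, [568, -200, 5]), (0.75, [276, -217, -3])]
grille_grip [(0.91, [516, -230, 16]), (0.9, [264, -303, 26]), (0.85, [215, -548, 25])]
grille_rim [(0.86, [402, -539, 10]), (0.68, [284, -118, 10]), (0.58, [640, -173, 4])]
tray_guides [(0.62, [588, 197, 24]), (0.28, [689, -6, 3])]
tray [(0.97, [585, 195, 0])]
runners [(0.67, [685, 193, 22]), (0.35, [588, 193, -1])]
scene {'K': array([[469.21104474,   0.        , 263.13817575],
       [  0.        , 469.21104474, 192.08183174],
       [  0.        ,   0.        ,   1.        ]]), 'eye': array([1218.58039566,  930.55127431, 1225.95031302]), 'attitude': array([-0.86704945, -2.56485932,  1.05599046])}
grille [(0.96, [275, -218, 1]), (0.85, [571, -200, 6]), (0.6, [304, -544, -1]), (0.5, [715, -408, -1])]
grille_grip [(0.92,
[... 224 characters left out ...]
rs [(0.56, [685, 185, 24])]
{'time_s': 0.7, 'q': array([ 1.25059266e+00,  1.30329911e-01,  1.48820680e+00,  2.48015822e-05,
        1.52298803e+00, -8.54114091e-02]), 'qd': array([-0.00033943,  0.00094055, -0.0007216 , -0.00015658,  0.00039772,
       -0.00019493]), 'tau': array([-5.72224890e-04, -5.69139719e+01, -5.00751936e+01, -1.84210453e-04,
        1.01845068e-03, -2.21976575e-05]), 'tcp_pos': array([139.56463162, 583.55525598, 231.33037978]), 'tcp_rot': array([-3.67964861e-01, -3.11995829e+00, -1.12328591e-04]), 'contact_force': array([ 0.74660083, -0.10728195,  0.20584867]), 'torque': array([-0.00207999,  0.03065968,  0.03483581]), 'finger_gap': 85.41654098603045} -18.700000000000003
```

Run:
```python
import cv2
a=cv2.imread("pics/top0.png"); cv2.imwrite("pics/top0b.png",cv2.resize(a,(800,600),interpolation=cv2.INTER_CUBIC))
```

```text
(no output)
```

View pics/top0b.png

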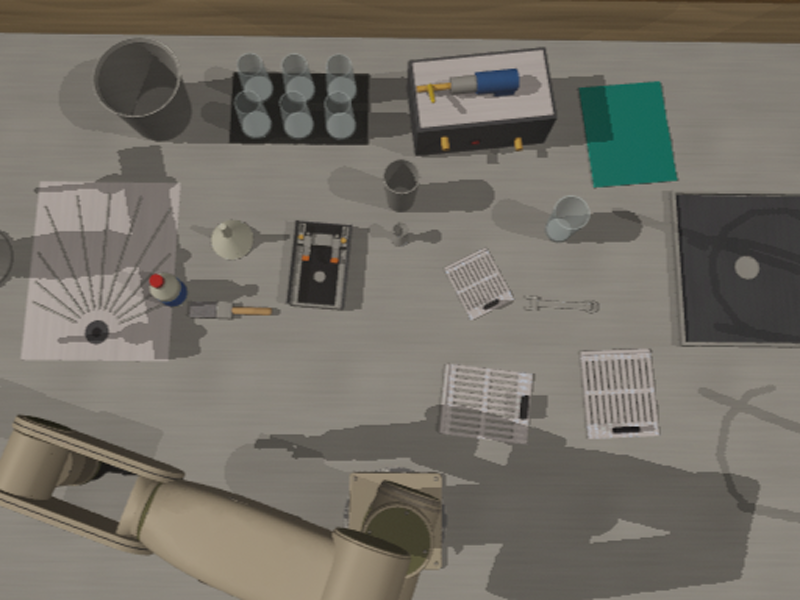

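View pics/scene0.png

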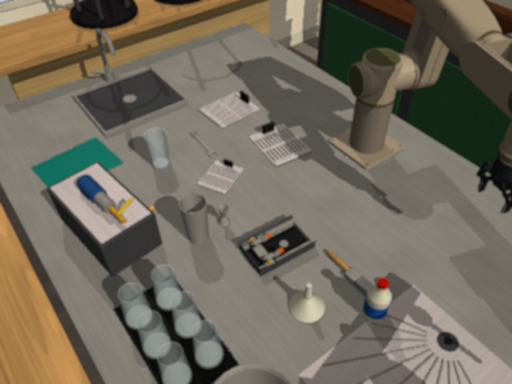

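The look-alikes for the grille in the 800x600 top picture are plates at (478,283), (487,402) and (620,393). The first is the smallest: its grip-to-rim distance measures 136 mm, against about 187 mm for the other two, and 134 mm is specified. I'll check it in a close crop before reaching. Next I'll write a helper.

```bash
cat > h.py <<'E'
from workcell import ctrl
import numpy as np, cv2
from scipy.spatial.transform import Rotation as R
def down(yaw): # tool z down, tool y (jaws) along world heading yaw
    y=np.array([np.cos(yaw),np.sin(yaw),0]); z=np.array([0,0,-1.]); return R.from_matrix(np.c_[np.cross(y,z),y,z])
def go(pos,yaw=None):
    o=ctrl.get_obs(); r=R.from_rotvec(o['tcp_rot'])
    d=r.inv().apply(np.array(pos)-o['tcp_pos'])/1000
    t=np.zeros(3) if yaw is None else (r.inv()*down(yaw)).as_rotvec()
    print("shift m",d.round(4),"turn",t.round(4),"rows>=",max(np.linalg.norm(d)/.0417,np.degrees(np.linalg.norm(t))/7.16).round(1))
def state():
    o=ctrl.get_obs(); r=R.from_rotvec(o['tcp_rot']); y=r.apply([0,1,0])
    print("t %.2f"%o['time_s'],"tcp",o['tcp_pos'].round(1),"yaw %.4f"%np.arctan2(y[1],y[0]),"tilt %.4f"%np.arccos(-r.apply([0,0,1])[2]),"F",o['contact_force'].round(1),"gap %.1f"%o['finger_gap'])
def px2w(u,v,z,c):
    Rm=R.from_rotvec(c['attitude']).as_matrix(); d=Rm@np.linalg.inv(c['K'])@[u,v,1]; e=np.array(c['eye']); return e+d*(z-e[2])/d[2]
def w2px(p,c):
    Rm=R.from_rotvec(c['attitude']).as_matrix(); q=c['K']@(Rm.T@(np.array(p)-c['eye'])); return q[:2]/q[2]
E
python3 - <<'E'
from h import *
state(); r=R.from_rotvec(ctrl.get_obs()['tcp_rot']); print(r.as_matrix().round(3))
c=ctrl.calibration("wrist"); print(c['K'],r.inv().apply(c['eye']-ctrl.get_obs()['tcp_pos']), (r.inv()*R.from_rotvec(c['attitude'])).as_matrix().round(3))
for y in (0,np.pi): go([480,194,300],y)
E
```

```text
t 0.70 tcp [139.6 583.6 231.3] yaw 1.3360 tilt 0.0001 F [ 0.7 -0.1  0.2] gap 85.4
[[-0.973  0.233 -0.   ]
 [ 0.233  0.973  0.   ]
 [ 0.     0.    -1.   ]]
[[277.82472677   0.         252.63406768]
 [  0.         277.82472677 192.78323392]
 [  0.           0.           1.        ]] [  70.57134324   -0.40398109 -143.76974566] [[ 0.    -0.962 -0.274]
 [ 1.    -0.     0.001]
 [-0.001 -0.274  0.962]]
shift m [-0.4217 -0.2997 -0.0687] turn [ 0.000e+00 -1.000e-04  1.336e+00] rows>= 12.5
shift m [-0.4217 -0.2997 -0.0687] turn [ 1.0000e-04  0.0000e+00 -1.8056e+00] rows>= 14.4
```

Run:
```python
from h import *
go([585,190,235],0)
for n in ("shaker","pint_glass","funnel","cleaner","jigger","brush","spanner"): print(n,[(d['conf'],[round(float(x)) for x in d['centre']]) for d in ctrl.place_of(n,"top")][:2])
```

```text
shift m [-0.5248 -0.2791 -0.0037] turn [ 0.000e+00 -1.000e-04  1.336e+00] rows>= 14.3
shaker [(0.75, [793, -4, -1])]
pint_glass [(0.92, [716, -406, 0]), (0.52, [637, -171, 2])]
funnel [(0.95, [680, 416, 2])]
cleaner [(0.77, [535, 556, 3])]
jigger [(0.68, [690, -6, 2])]
brush [(0.66, [494, 411, -5])]
spanner [(0.49, [523, -411, 1]), (0.19, [513, -230, 18])]
```

Emit:
{"op": "jog_arm", "data": {"increments": [-0.262,-0.14,-0.002,0,0,0.668,-0.262,-0.14,-0.002,0,0,0.668,-0.262,-0.14,-0.002,0,0,0.668,-0.262,-0.14,-0.002,0,0,0.668,-0.262,-0.14,-0.002,0,0,0.668,-0.262,-0.14,-0.002,0,0,0.668,-0.262,-0.14,-0.002,0,0,0.668,-0.262,-0.14,-0.002,0,0,0.668]}}

```text
time_s: 1.72
tcp_pos: [366.2, 382.2, 233.6]
tcp_rot: [1.376, 2.821, -0.001]
contact_force: [-0.5, 0.7, -0.6]
finger_gap: 85.7
```

Run:
```python
from h import *
state(); go([585,190,235],0)
```

```text
t 1.72 tcp [366.2 382.2 233.6] yaw 0.6630 tilt 0.0028 F [-0.5  0.7 -0.6] gap 85.7
shift m [-0.2862  0.0541 -0.0006] turn [0.0018 0.0022 0.663 ] rows>= 7.0
```

Emit:
{"op": "jog_arm", "data": {"increments": [-0.286,0.054,0,0,0,0.668,-0.286,0.054,0,0,0,0.668,-0.286,0.054,0,0,0,0.668,-0.286,0.054,0,0,0,0.668,-0.286,0.054,0,0,0,0.668,-0.286,0.054,0,0,0,0.668,-0.286,0.054,0,0,0,0.668,-0.286,0.054,0,0,0,0.668]}}

```text
time_s: 2.38
tcp_pos: [585.5, 190.0, 232.5]
tcp_rot: [2.226, 2.214, -0.001]
contact_force: [0.2, 0.9, -0.5]
finger_gap: 85.3
```

Run:
```python
from h import *
state(); c=ctrl.calibration("wrist"); im=ctrl.get_image("wrist"); cv2.imwrite("pics/w1.png",im[:,:,::-1]); print(c)
for t in ("tray_guides","tray","runners","clip_left","clip_right"):
    print(t,[(d['conf'],d['centre'].round(1) if hasattr(d['centre'],'round') else d['centre']) for d in ctrl.place_of(t,"wrist")])
a=cv2.resize(im[:,:,::-1],(800,600),interpolation=cv2.INTER_CUBIC); cv2.imwrite("pics/w1b.png",a)
np.save("w1c.npy",np.r_[c['eye'],c['attitude']])
hsv=cv2.cvtColor(im,cv2.COLOR_RGB2HSV); m=cv2.inRange(hsv,(5,150,120),(20,255,255))
n,l,s,ce=cv2.connectedComponentsWithStats(m)
for i in range(1,n):
    if s[i][4]>15: print(s[i],ce[i],px2w(*ce[i],37,c))
state()
```

```text
t 2.38 tcp [585.5 190.  232.5] yaw -0.0054 tilt 0.0026 F [ 0.2  0.9 -0.5] gap 85.3
{'K': array([[277.82472677,   0.        , 252.63406768],
       [  0.        , 277.82472677, 192.78323392],
       [  0.        ,   0.        ,   1.        ]]), 'eye': array([584.7738797 , 259.815508  , 376.13722883]), 'attitude': array([ 2.86187188e+00, -7.62728878e-03,  3.92497593e-04])}
tray_guides [(0.85, [582.7, 194.4, 24.4])]
tray [(0.89, [589.0, 192.6, 0.1])]
runners [(0.63, [688.9, 186.4, 20.8])]Traceback (most recent call last):
  File "<stdin>", line 4, in <module>
ValueError: it knows: brush, cleaner, funnel, grille, grille_grip, grille_rim, jigger, pint_glass, runners, shaker, spanner, tray, tray_guides
```

Run:
```python
from h import *
im=cv2.imread("pics/w1.png")[:,:,::-1]; c=ctrl.calibration("wrist"); print(c['eye'],c['attitude'])
im=ctrl.get_image("wrist"); cv2.imwrite("pics/w1.png",im[:,:,::-1])
a=cv2.resize(im[:,:,::-1],(800,600),interpolation=cv2.INTER_CUBIC); cv2.imwrite("pics/w1b.png",a)
np.save("w1c.npy",np.r_[c['eye'],c['attitude']])
hsv=cv2.cvtColor(im,cv2.COLOR_RGB2HSV); m=cv2.inRange(hsv,(5,150,100),(22,255,255))
n,l,s,ce=cv2.connectedComponentsWithStats(m)
for i in range(1,n):
    if s[i][4]>15: print(s[i],ce[i],px2w(*ce[i],37,c))
state()
```

```text
[579.97366088 265.49831767 376.90627883] [ 2.86457710e+00  1.07440094e-03 -1.15895812e-03]
[330 130  11  10  78] [335.03846154 134.61538462] [678.58344405 241.5195861   37.        ]
[284 139  12  15 156] [289.47435897 145.75641026] [624.39435896 228.2175691   37.        ]
[279 196  10  13 119] [283.36134454 201.59663866] [619.17189238 157.12955413  37.        ]
[319 213   9   8  60] [322.51666667 216.53333333] [670.82897658 136.75351157  37.        ]
t 2.63 tcp [580.6 196.4 233.3] yaw 0.0013 tilt 0.0005 F [-0.5 -0.   0.4] gap 85.5
```

View pics/w1b.png

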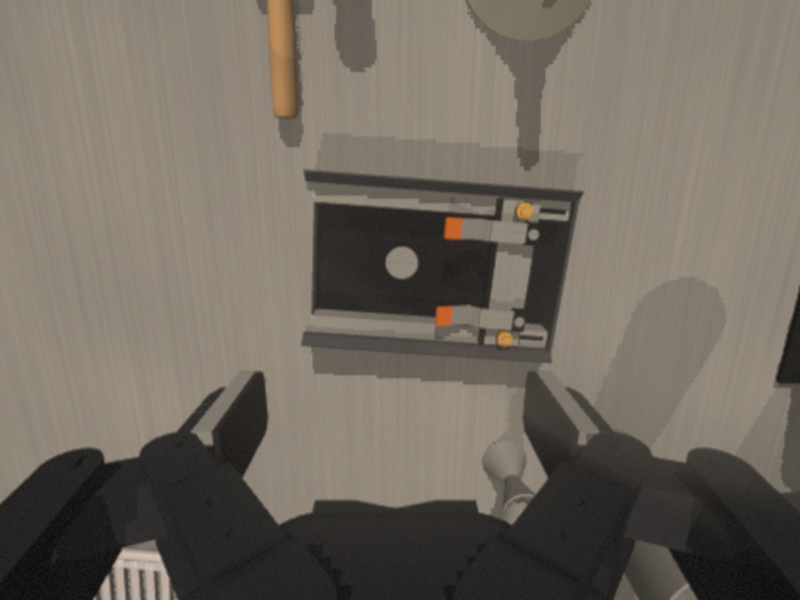

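Run:
```python
from h import *
v=np.load("w1c.npy"); c=ctrl.calibration("wrist"); c['eye']=v[:3]; c['attitude']=v[3:]
for p in [(305,171),(582,192),(302,345),(550,361)]: print(p,px2w(p[0]/1.5625,p[1]/1.5625,35,c).round(1))
for p in [(313,204),(313,312)]: print('sill',p,px2w(p[0]/1.5625,p[1]/1.5625,22,c).round(1))
go([560,-235,200],0.43)
```

```text
(305, 171) [511.9 270.4  35. ]
(582, 192) [722.7 255.2  35. ]
(302, 345) [501.6 129.8  35. ]
(550, 361) [712.  115.5  35. ]
sill (313, 204) [514.3 245.3  22. ]
sill (313, 312) [509.7 154.9  22. ]
shift m [-0.4314 -0.0212  0.0332] turn [-3.000e-04 -4.000e-04 -4.287e-01] rows>= 10.4
```

Emit:
{"op": "jog_arm", "data": {"increments": [-0.22,-0.011,0,0,0,-0.2,-0.431,-0.021,0.033,0,0,-0.43,-0.431,-0.021,0.033,0,0,-0.43,-0.431,-0.021,0.033,0,0,-0.43,-0.431,-0.021,0.033,0,0,-0.43,-0.431,-0.021,0.033,0,0,-0.43,-0.431,-0.021,0.033,0,0,-0.43,-0.431,-0.021,0.033,0,0,-0.43]}}

```text
time_s: 3.3
tcp_pos: [565.2, -129.9, 209.7]
tcp_rot: [1.692, 2.646, 0.001]
contact_force: [1.0, 0.2, -0.3]
finger_gap: 85.5
```

Run:
```python
from h import *
state(); go([560,-235,200],0.43)
```

```text
t 3.30 tcp [ 565.2 -129.9  209.7] yaw 0.4327 tilt 0.0011 F [ 1.   0.2 -0.3] gap 85.5
shift m [-0.0932 -0.0488  0.0097] turn [0.001  0.0005 0.0027] rows>= 2.5
```

Emit:
{"op": "jog_arm", "data": {"increments": [-0.085,-0.045,0.009,0,0,0,-0.085,-0.045,0.009,0,0,0,-0.085,-0.045,0.009,0,0,0,-0.085,-0.045,0.009,0,0,0,-0.085,-0.045,0.009,0,0,0,-0.085,-0.045,0.009,0,0,0]}}

```text
time_s: 3.8
tcp_pos: [560.5, -223.9, 200.6]
tcp_rot: [1.694, 2.646, 0.001]
contact_force: [-0.0, 0.1, -0.0]
finger_gap: 85.5
```

Run:
```python
from h import *
state(); c=ctrl.calibration("wrist"); im=ctrl.get_image("wrist"); cv2.imwrite("pics/w2.png",im[:,:,::-1])
for t in ("grille","grille_grip","grille_rim"):
    print(t,[(d['conf'],np.round(d['centre'],1),w2px(d['centre'],c).round()) for d in ctrl.place_of(t,"wrist")])
np.save("w2c.npy",np.r_[c['eye'],c['attitude']])
a=cv2.resize(im[:,:,::-1],(800,600),interpolation=cv2.INTER_CUBIC); cv2.imwrite("pics/w2b.png",a)
```

```text
t 3.80 tcp [ 560.5 -223.9  200.6] yaw 0.4318 tilt 0.0007 F [-0.   0.1 -0. ] gap 85.5
grille [(0.74, array([ 5.703e+02, -2.017e+02,  2.000e-01]), array([268., 159.])), (0.68, array([ 280.1, -215.6,    2.5]), array([31., 63.]))]
grille_grip []
grille_rim [(0.74, array([ 635.7, -172.1,   -0. ]), array([325., 159.])), (0.44, array([ 714.1, -411.3,   -1.2]), array([294., 325.]))]
```

View pics/w2b.png

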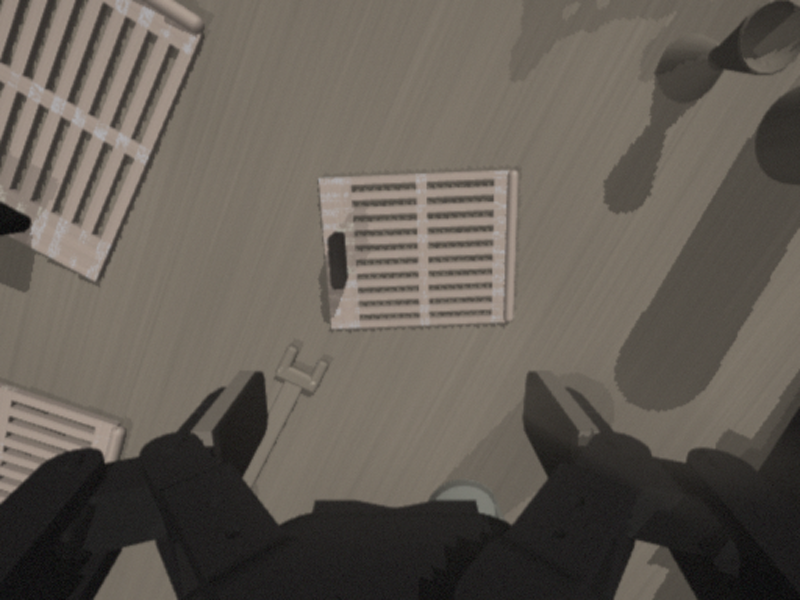

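The small plate is centred in view, with its black grip at (338,260) and its bead at (515,245). The spanner jaw is at (290,360), and the larger plates are at upper left and lower left.

Run:
```python
from h import *
v=np.load("w2c.npy"); c=ctrl.calibration("wrist"); c['eye']=v[:3]; c['attitude']=v[3:]
P={k:px2w(k[0]/1.5625,k[1]/1.5625,z,c) for k,z in [((319,178),4),((331,329),4),((519,169),6),((514,322),6),((338,260),30),((299,347),8),((325,362),8)]}
for k in P: print(k,P[k].round(1))
fl,fr,rl,rr=list(P.values())[:4]
print("W",np.linalg.norm(fl-fr),"L",np.linalg.norm(fl-rl))
f=(fl+fr)/2; r=(rl+rr)/2; d=r-f
print("yaw",np.arctan2(d[1],d[0]),np.arctan2(*(fl-fr)[[1,0]])-np.pi/2,np.arctan2(*(rl-rr)[[1,0]])-np.pi/2, np.arctan2(*(rl-fl)[[1,0]]),np.arctan2(*(rr-fr)[[1,0]]))
c0=(f+r)/2; y=np.arctan2(d[1],d[0]); print("centre",c0,"grip from corners",c0-63*np.array([np.cos(y),np.sin(y),0]))
# dark blob of grip
im=cv2.imread("pics/w2.png"); g=cv2.cvtColor(im,cv2.COLOR_BGR2GRAY)[135:195,205:232]; m=(g<50).astype('uint8'); n,l,s,ce=cv2.connectedComponentsWithStats(m)
for i in range(1,n):
    if s[i][4]>20: print(s[i],ce[i]+[205,135],px2w(*(ce[i]+[205,135]),24,c))
```

```text
(319, 178) [ 478.8 -184.8    4. ]
(331, 329) [ 533.1 -292.5    4. ]
(519, 169) [ 612.1 -116.2    6. ]
(514, 322) [ 667.3 -223.2    6. ]
(338, 260) [ 517.1 -230.8   30. ]
(299, 347) [ 515.  -316.7    8. ]
(325, 362) [ 539.7 -320.2    8. ]
W 120.65321755708572 L 149.95221883536883
yaw 0.4759057726078273 0.4668638614671652 0.47610914508267976 0.4750830711979288 0.476722399069663
centre [ 572.84921349 -204.18153578    5.        ] grip from corners [ 516.84989242 -233.04459244    5.        ]
[  6  15  11  30 199] [216.12060302 162.09045226] [ 514.67312442 -227.5406051    24.        ]
```

Run:
```python
from h import *
go([516.5,-232,8],0.475)
```

```text
shift m [ 0.0115 -0.0433  0.1926] turn [ 0.0004  0.0002 -0.0427] rows>= 4.7
```

Emit:
{"op": "jog_arm", "data": {"increments": [0.0115,-0.043,0.04,0,0,-0.043,0.0115,-0.043,0.08,0,0,-0.043,0.0115,-0.043,0.12,0,0,-0.043,0.0115,-0.043,0.15,0,0,-0.043,0.0115,-0.043,0.17,0,0,-0.043,0.0115,-0.043,0.18,0,0,-0.043,0.0115,-0.043,0.188,0,0,-0.043,0.0115,-0.043,0.192,0,0,-0.043]}}

```text
time_s: 4.67
tcp_pos: [516.9, -233.2, 8.4]
tcp_rot: [1.638, 2.68, 0.0]
contact_force: [0.1, -1.2, -0.0]
finger_gap: 85.1
```

Run:
```python
from h import *
state(); go([516.5,-232,8],0.475)
im=ctrl.get_image("wrist"); cv2.imwrite("pics/w3.png",im[:,:,::-1])
```

```text
t 4.67 tcp [ 516.9 -233.2    8.4] yaw 0.4737 tilt 0.0007 F [ 0.1 -1.2 -0. ] gap 85.1
shift m [0.0012 0.0002 0.0004] turn [ 0.0004  0.0006 -0.0013] rows>= 0.0
```

View pics/w3.png

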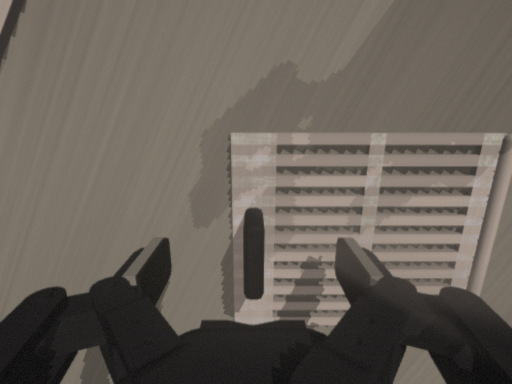

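The grip at (253,253) lies midway between the fingers at (168,240) and (338,240), so I'll close.

Emit:
{"op": "jog_arm", "data": {"increments": [0,0,0,0,0,0,0,0,0,0,0,0,0,0,0,0,0,0,0,0,0,0,0,0,0,0,0,0,0,0,0,0,0,0,0,0,0,0,0,0,0,0,0,0,0,0,0,0], "grip": 0, "grip_force": 70}}

```text
time_s: 5.38
tcp_pos: [516.6, -233.6, 8.8]
tcp_rot: [1.639, 2.679, 0.0]
contact_force: [-0.7, 0.4, 5.1]
finger_gap: 8.3
```

Emit:
{"op": "jog_arm", "data": {"increments": [0,0,0,0,0,0,0,0,0,0,0,0,0,0,-0.005,0,0,0,0,0,-0.01,0,0,0,0,0,-0.015,0,0,0,0,0,-0.02,0,0,0,0,0,-0.02,0,0,0]}}

```text
time_s: 5.97
tcp_pos: [517.0, -233.8, 29.6]
tcp_rot: [1.638, 2.679, 0.0]
contact_force: [-0.2, 0.8, -1.0]
finger_gap: 8.3
```

Run:
```python
from h import *
state()
im=ctrl.get_image("wrist"); cv2.imwrite("pics/w4.png",im[:,:,::-1])
```

```text
t 5.97 tcp [ 517.  -233.8   29.6] yaw 0.4730 tilt 0.0018 F [-0.2  0.8 -1. ] gap 8.3
```

View pics/w4.png

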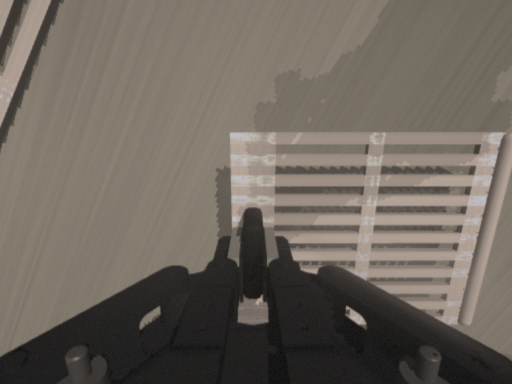

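Run:
```python
from h import *
go([474.2,203,130],-0.072)
```

```text
shift m [ 0.408   0.1611 -0.1013] turn [0.0011 0.001  0.545 ] rows>= 10.8
```

Emit:
{"op": "jog_arm", "data": {"increments": [0,0,-0.03,0,0,0,0,0,-0.07,0,0,0,0.025,0.01,-0.1,0,0,0.05,0.06,0.024,-0.1,0,0,0.1,0.095,0.037,-0.1,0,0,0.15,0.13,0.051,-0.1,0,0,0.2,0.165,0.065,-0.1,0,0,0.25,0.2,0.079,-0.1,0,0,0.3]}}

```text
time_s: 6.68
tcp_pos: [494.8, -17.8, 128.1]
tcp_rot: [2.025, 2.402, 0.0]
contact_force: [0.3, 0.4, -2.4]
finger_gap: 8.9
```

Run:
```python
from h import *
state(); go([474.2,203,130],-0.072)
```

```text
t 6.68 tcp [494.8 -17.8 128.1] yaw 0.1700 tilt 0.0001 F [ 0.3  0.4 -2.4] gap 8.9
shift m [ 0.2211  0.0171 -0.0019] turn [ 1.00e-04 -0.00e+00  2.42e-01] rows>= 5.3
```

Emit:
{"op": "jog_arm", "data": {"increments": [0.036,0.003,0,0,0,0.04,0.072,0.006,0,0,0,0.08,0.108,0.008,0,0,0,0.12,0.144,0.011,0,0,0,0.16,0.18,0.014,0,0,0,0.2,0.205,0.016,0,0,0,0.23,0.217,0.017,0,0,0,0.242,0.217,0.017,0,0,0,0.242]}}

```text
time_s: 7.35
tcp_pos: [474.0, 200.0, 128.0]
tcp_rot: [-2.293, -2.146, -0.0]
contact_force: [1.1, -0.5, -1.6]
finger_gap: 8.6
```

Run:
```python
from h import *
state(); c=ctrl.calibration("wrist"); im=ctrl.get_image("wrist"); cv2.imwrite("pics/w5.png",im[:,:,::-1])
state(); go([474.2,203,130],-0.072)
np.save("w5c.npy",np.r_[c['eye'],c['attitude']])
cv2.imwrite("pics/w5b.png",cv2.resize(im[:,:,::-1],(800,600),interpolation=cv2.INTER_CUBIC))
```

```text
t 7.35 tcp [474. 200. 128.] yaw -0.0664 tilt 0.0010 F [ 1.1 -0.5 -1.6] gap 8.6
t 7.40 tcp [474.3 198.5 127.9] yaw -0.0662 tilt 0.0006 F [-0.5 -1.4 -1.4] gap 8.7
shift m [ 0.0045 -0.0004 -0.0021] turn [-0.0006  0.0002  0.0058] rows>= 0.1
```

View pics/w5b.png

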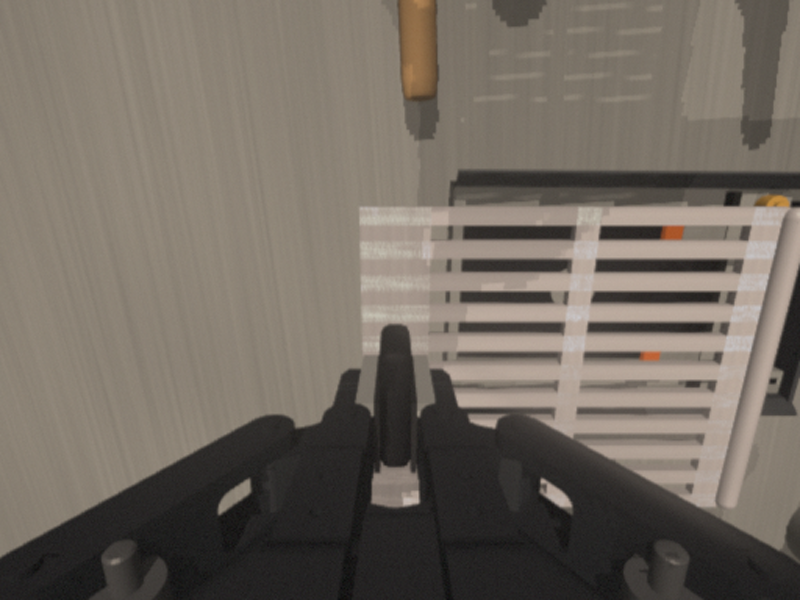

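Run:
```python
from h import *
v=np.load("w5c.npy"); c=ctrl.calibration("wrist"); c['eye']=v[:3]; c['attitude']=v[3:]
t=np.array([474,199.3,0]); yw=-0.0663; u=np.array([np.cos(yw),np.sin(yw),0]); n=np.array([-u[1],u[0],0])
for k,z in [((360,208),123),((360,343),123),((433,208),123),((755,208),123),((789,207),127),((799,212),123),((739,505),123),((720,506),123),((712,500),123)]:
    p=px2w(k[0]/1.5625,k[1]/1.5625,z,c); d=p-t; print(k,p.round(1),"rel",round(d@u,1),round(d@n,1))
for k in [(673,233),(652,356)]: print("tip",px2w(k[0]/1.5625,k[1]/1.5625,37,c).round(1))
```

```text
(360, 208) [465.4 260.4 123. ] rel -12.6 60.4
(360, 343) [461.1 212.1 123. ] rel -13.7 11.9
(433, 208) [489.8 258.7 123. ] rel 11.9 60.4
(755, 208) [597.7 251.6 123. ] rel 120.0 60.4
(789, 207) [605.5 251.7 127. ] rel 127.7 61.0
(799, 212) [612.7 249.3 123. ] rel 135.1 59.1
(739, 505) [610.3 130.9 123. ] rel 140.5 -59.2
(720, 506) [602.5 130.9 123. ] rel 132.8 -59.7
(712, 500) [598.9 134.1 123. ] rel 128.9 -56.7
tip [625.1 231.   37. ]
tip [620.6 159.7  37. ]
```

Emit:
{"op": "jog_arm", "data": {"increments": [0.0045,0,0.02,0,0,0.006,0.0045,0,0.045,0,0,0.006,0.0045,0,0.06,0,0,0.006,0.0045,0,0.066,0,0,0.006,0.0045,0,0.068,0,0,0.006,0.0045,0,0.068,0,0,0.006,0.0045,0,0.068,0,0,0.006]}}

```text
time_s: 7.98
tcp_pos: [476.1, 201.6, 61.4]
tcp_rot: [2.303, 2.135, 0.002]
contact_force: [0.3, 0.2, -1.1]
finger_gap: 8.8
```

Run:
```python
from h import *
state(); c=ctrl.calibration("wrist"); im=ctrl.get_image("wrist"); cv2.imwrite("pics/w6.png",im[:,:,::-1])
state(); go([474.2,203.2,60],-0.072)
np.save("w6c.npy",np.r_[c['eye'],c['attitude']])
cv2.imwrite("pics/w6b.png",cv2.resize(im[:,:,::-1],(800,600),interpolation=cv2.INTER_CUBIC))
```

```text
t 7.98 tcp [476.1 201.6  61.4] yaw -0.0756 tilt 0.0017 F [ 0.3  0.2 -1.1] gap 8.8
t 8.03 tcp [476.3 201.8  61.6] yaw -0.0754 tilt 0.0022 F [-0.3 -0.7 -0.7] gap 8.8
shift m [ 0.0012 -0.0022  0.0016] turn [ 0.0021 -0.0007 -0.0034] rows>= 0.1
```

View pics/w6b.png

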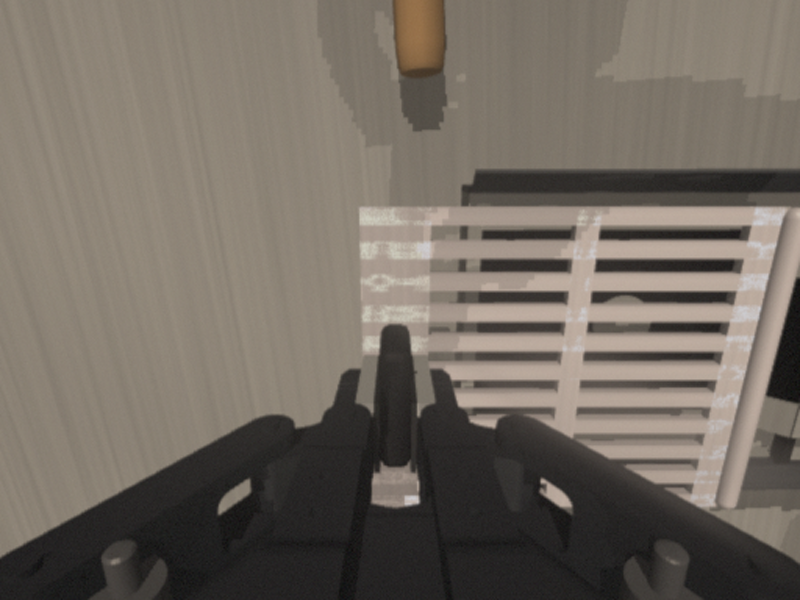

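Run:
```python
from h import *
v=np.load("w6c.npy"); c=ctrl.calibration("wrist"); c['eye']=v[:3]; c['attitude']=v[3:]
t=np.array([476.2,201.7,0]); yw=-0.0755; u=np.array([np.cos(yw),np.sin(yw),0]); n=np.array([-u[1],u[0],0])
for k,z in [((476,170),35),((790,170),35),((360,207),56),((739,507),56),((470,186),28),((600,190),28),((790,190),28)]:
    p=px2w(k[0]/1.5625,k[1]/1.5625,z,c); d=p-t; print(k,p.round(1),"rel",round(d@u,1),round(d@n,1))
```

```text
(476, 170) [511.1 271.4  35. ] rel 29.5 72.1
(790, 170) [628.8 262.5  35. ] rel 147.5 72.2
(360, 207) [468.  262.3  56. ] rel -12.7 59.9
(739, 507) [612.5 129.6  56. ] rel 141.3 -61.6
(470, 186) [509.8 265.6  28. ] rel 28.7 66.2
(600, 190) [561.1 260.1  28. ] rel 80.3 64.7
(790, 190) [636.2 254.5  28. ] rel 155.5 64.7
```

Emit:
{"op": "jog_arm", "data": {"increments": [0.0014,-0.002,0.008,0,0,0,0.0014,-0.002,0.015,0,0,0,0.0014,-0.002,0.02,0,0,0,0.0014,-0.002,0.024,0,0,0,0.0014,-0.002,0.026,0,0,0,0.0014,-0.002,0.027,0,0,0,0.0014,-0.002,0.028,0,0,0,0.0014,-0.002,0.028,0,0,0]}}

```text
time_s: 8.7
tcp_pos: [473.3, 203.4, 32.2]
tcp_rot: [-2.303, -2.137, -0.0]
contact_force: [-0.2, 0.4, -2.7]
finger_gap: 8.5
```

Emit:
{"op": "jog_arm", "data": {"increments": [0,0,0.0005,0,0,0,0,0,0.001,0,0,0,0,0,0.0015,0,0,0,0,0,0.002,0,0,0,0,0,0.0025,0,0,0,0,0,0.0025,0,0,0]}}

```text
time_s: 9.2
tcp_pos: [474.0, 203.6, 30.7]
tcp_rot: [2.303, 2.136, 0.002]
contact_force: [-1.2, -1.0, 4.6]
finger_gap: 8.7
```

Run:
```python
from h import *
state()
```

```text
t 9.20 tcp [474.  203.6  30.7] yaw -0.0750 tilt 0.0016 F [-1.2 -1.   4.6] gap 8.7
```

Emit:
{"op": "jog_arm", "data": {"increments": [0,0.002,0,0,0,0,0,0.004,0,0,0,0,0,0.006,0,0,0,0,0,0.008,0,0,0,0,0,0.01,0,0,0,0,0,0.012,0,0,0,0,0,0.014,0,0,0,0,0,0.015,0,0,0,0]}}

```text
time_s: 9.87
tcp_pos: [489.2, 202.6, 30.7]
tcp_rot: [2.303, 2.136, 0.002]
contact_force: [-3.2, -0.3, 6.8]
finger_gap: 8.7
```

Run:
```python
from h import *
state(); im=ctrl.get_image("wrist"); cv2.imwrite("pics/w7b.png",cv2.resize(im[:,:,::-1],(800,600),interpolation=cv2.INTER_CUBIC))
```

```text
t 9.87 tcp [489.2 202.6  30.7] yaw -0.0749 tilt 0.0017 F [-3.2 -0.3  6.8] gap 8.7
```

View pics/w7b.png

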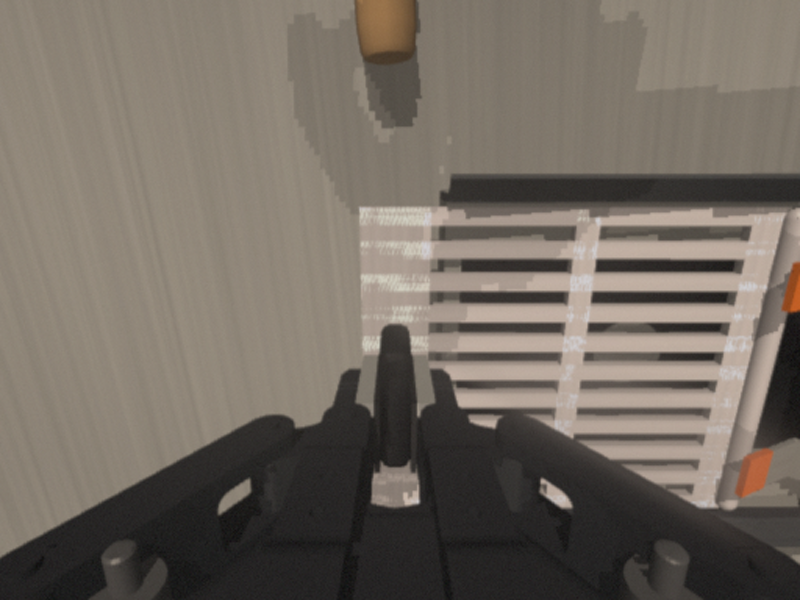

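The grille lies inside the guides, and the bead is just under the orange tips at (795,288) and (755,472). I'll push slowly from here.

Emit:
{"op": "jog_arm", "data": {"increments": [0,0.001,-0.0003,0,0,0,0,0.002,-0.0003,0,0,0,0,0.003,-0.0003,0,0,0,0,0.004,-0.0003,0,0,0,0,0.005,-0.0003,0,0,0,0,0.006,-0.0003,0,0,0]}}

```text
time_s: 10.42
tcp_pos: [494.8, 202.1, 30.8]
tcp_rot: [2.303, 2.136, 0.002]
contact_force: [-2.1, -0.1, 5.7]
finger_gap: 8.7
```

Emit:
{"op": "jog_arm", "data": {"increments": [0,0.001,0,0,0,0,0,0.002,0,0,0,0,0,0.003,0,0,0,0,0,0.004,0,0,0,0]}}

```text
time_s: 10.75
tcp_pos: [498.2, 201.8, 30.8]
tcp_rot: [-2.303, -2.136, -0.0]
contact_force: [-6.1, 0.0, 11.0]
finger_gap: 8.6
```

Emit:
{"op": "jog_arm", "data": {"increments": [0,0.001,0,0,0,0,0,0.002,0,0,0,0,0,0.003,0,0,0,0]}}

```text
time_s: 11.0
tcp_pos: [500.9, 201.7, 30.8]
tcp_rot: [-2.302, -2.136, 0.001]
contact_force: [-8.7, 0.4, 12.2]
finger_gap: 8.6
```

Emit:
{"op": "jog_arm", "data": {"increments": [0,0.001,0,0,0,0,0,0.002,0,0,0,0,0,0.003,0,0,0,0]}}

```text
time_s: 11.25
tcp_pos: [503.5, 201.5, 30.8]
tcp_rot: [-2.302, -2.136, 0.001]
contact_force: [-8.5, -0.3, 12.4]
finger_gap: 8.8
```

Emit:
{"op": "jog_arm", "data": {"increments": [0,0.001,0,0,0,0,0,0.002,0,0,0,0]}}

```text
time_s: 11.42
tcp_pos: [505.3, 201.4, 30.7]
tcp_rot: [-2.302, -2.136, 0.002]
contact_force: [-11.5, 0.5, 14.0]
finger_gap: 9.0
```

Emit:
{"op": "jog_arm", "data": {"increments": [0,0.001,0,0,0,0,0,0.002,0,0,0,0]}}

```text
time_s: 11.58
tcp_pos: [507.0, 201.3, 30.8]
tcp_rot: [-2.301, -2.136, 0.003]
contact_force: [-12.7, 1.4, 16.1]
finger_gap: 8.9
```

Emit:
{"op": "jog_arm", "data": {"increments": [0,0.001,0,0,0,0,0,0.002,0,0,0,0]}}

```text
time_s: 11.75
tcp_pos: [508.8, 201.2, 30.8]
tcp_rot: [-2.301, -2.136, 0.003]
contact_force: [-10.2, 1.4, 13.8]
finger_gap: 8.5
```

Emit:
{"op": "jog_arm", "data": {"increments": [0,0.001,0,0,0,0,0,0.0015,0,0,0,0]}}

```text
time_s: 11.92
tcp_pos: [511.4, 200.9, 30.8]
tcp_rot: [-2.302, -2.136, 0.0]
contact_force: [-5.6, -0.4, 8.3]
finger_gap: 8.5
```

Emit:
{"op": "jog_arm", "data": {"increments": [0,0.001,0,0,0,0,0,0.0015,0,0,0,0]}}

```text
time_s: 12.08
tcp_pos: [513.6, 200.7, 30.8]
tcp_rot: [2.303, 2.137, 0.002]
contact_force: [-0.9, 0.6, 5.1]
finger_gap: 9.0
```

Emit:
{"op": "jog_arm", "data": {"increments": [0,0.001,0,0,0,0,0,0.001,0,0,0,0]}}

```text
time_s: 12.25
tcp_pos: [514.9, 200.6, 30.8]
tcp_rot: [2.303, 2.136, 0.002]
contact_force: [-0.7, 0.1, 5.3]
finger_gap: 8.7
```

Emit:
{"op": "jog_arm", "data": {"increments": [0,0.001,0,0,0,0,0,0.001,0,0,0,0]}}

```text
time_s: 12.42
tcp_pos: [515.9, 200.5, 30.8]
tcp_rot: [2.303, 2.136, 0.002]
contact_force: [-0.6, 0.4, 5.2]
finger_gap: 8.6
```

Emit:
{"op": "jog_arm", "data": {"increments": [0,0.0005,0,0,0,0,0,0.0005,0,0,0,0]}}

```text
time_s: 12.58
tcp_pos: [516.4, 200.4, 30.8]
tcp_rot: [2.303, 2.136, 0.002]
contact_force: [-0.0, -0.1, 5.3]
finger_gap: 8.6
```

Emit:
{"op": "jog_arm", "data": {"increments": [0,0.001,0,0,0,0,0,0.001,0,0,0,0]}}

```text
time_s: 12.75
tcp_pos: [517.4, 200.3, 30.8]
tcp_rot: [2.303, 2.136, 0.002]
contact_force: [0.3, 0.1, 5.7]
finger_gap: 8.7
```

Emit:
{"op": "jog_arm", "data": {"increments": [0,0.0007,0,0,0,0,0,0.0007,0,0,0,0]}}

```text
time_s: 12.92
tcp_pos: [517.7, 200.3, 30.8]
tcp_rot: [2.303, 2.137, 0.001]
contact_force: [-3.1, 0.3, 8.1]
finger_gap: 8.8
```

Emit:
{"op": "jog_arm", "data": {"increments": [0,0.0005,0,0,0,0,0,0.0005,0,0,0,0]}}

```text
time_s: 13.08
tcp_pos: [517.9, 200.3, 30.8]
tcp_rot: [-2.303, -2.137, -0.0]
contact_force: [-4.4, -0.0, 8.3]
finger_gap: 8.7
```

Emit:
{"op": "jog_arm", "data": {"increments": [0,0.0005,0,0,0,0,0,0.0005,0,0,0,0]}}

```text
time_s: 13.25
tcp_pos: [518.4, 200.3, 30.8]
tcp_rot: [-2.303, -2.137, -0.0]
contact_force: [-5.3, 0.9, 9.4]
finger_gap: 8.6
```

Emit:
{"op": "jog_arm", "data": {"increments": [0,0.0005,0,0,0,0,0,0.0005,0,0,0,0,0,0.0005,0,0,0,0]}}

```text
time_s: 13.5
tcp_pos: [518.8, 200.3, 30.8]
tcp_rot: [-2.303, -2.136, -0.0]
contact_force: [-5.6, 0.1, 9.1]
finger_gap: 8.5
```

Emit:
{"op": "jog_arm", "data": {"increments": [0,0.0007,0,0,0,0,0,0.0007,0,0,0,0]}}

```text
time_s: 13.67
tcp_pos: [519.1, 200.3, 30.8]
tcp_rot: [-2.302, -2.136, 0.001]
contact_force: [-7.0, -0.2, 11.5]
finger_gap: 8.6
```

Emit:
{"op": "jog_arm", "data": {"increments": [0,0.0007,0,0,0,0,0,0.0007,0,0,0,0]}}

```text
time_s: 13.83
tcp_pos: [519.1, 200.2, 30.7]
tcp_rot: [-2.302, -2.136, 0.003]
contact_force: [-11.2, 1.3, 14.8]
finger_gap: 8.6
```

Run:
```python
from h import *
state()
im=ctrl.get_image("wrist"); cv2.imwrite("pics/w8b.png",cv2.resize(im[:,:,::-1],(800,600),interpolation=cv2.INTER_CUBIC))
```

```text
t 13.83 tcp [519.1 200.2  30.7] yaw -0.0748 tilt 0.0025 F [-11.2   1.3  14.8] gap 8.6
```

View pics/w8b.png

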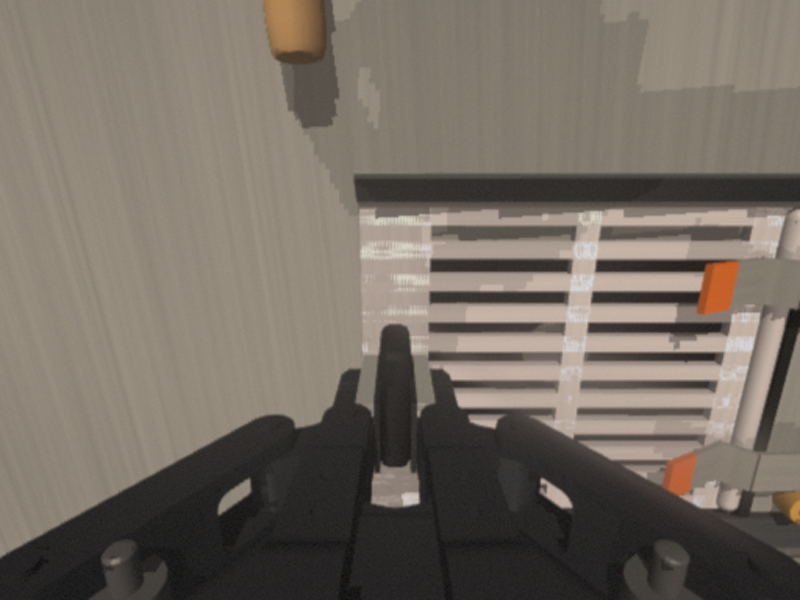

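Force rose from 7 to 11 N with no motion at 519.1 mm, so this is the stop. Both clips (tips at (718,287) and (680,473)) lie over the plate in front of the bead. I'll ease off the push and release.

Emit:
{"op": "jog_arm", "data": {"increments": [0,-0.0005,-0.0005,0,0,0,0,-0.0008,-0.0008,0,0,0,0,-0.0008,-0.0008,0,0,0]}}

```text
time_s: 14.13
tcp_pos: [519.1, 200.1, 30.8]
tcp_rot: [-2.303, -2.137, 0.0]
contact_force: [-4.1, 2.3, 4.2]
finger_gap: 8.6
```

Emit:
{"op": "jog_arm", "data": {"increments": [0,0,0,0,0,0,0,0,0,0,0,0,0,0,0,0,0,0,0,0,0,0,0,0,0,0,0,0,0,0,0,0,0,0,0,0], "grip": 0.6}}

```text
time_s: 14.63
tcp_pos: [519.5, 199.8, 30.8]
tcp_rot: [2.303, 2.136, 0.0]
contact_force: [-1.3, 0.2, -0.1]
finger_gap: 51.3
```

Emit:
{"op": "jog_arm", "data": {"increments": [0,0,-0.005,0,0,0,0,0,-0.015,0,0,0,0,0,-0.035,0,0,0,0,0,-0.065,0,0,0,0,0,-0.1,0,0,0,0,0,-0.13,0,0,0,0,0,-0.14,0,0,0,0,0,-0.14,0,0,0]}}

```text
time_s: 15.3
tcp_pos: [522.1, 200.7, 176.3]
tcp_rot: [2.3, 2.134, 0.012]
contact_force: [0.6, -0.5, 0.5]
finger_gap: 51.2
```

Run:
```python
from h import *
state()
im=ctrl.get_image("wrist"); c=ctrl.calibration("wrist"); np.save("w9c.npy",np.r_[c['eye'],c['attitude']]); cv2.imwrite("pics/w9b.png",cv2.resize(im[:,:,::-1],(800,600),interpolation=cv2.INTER_CUBIC))
```

```text
t 15.30 tcp [522.1 200.7 176.3] yaw -0.0749 tilt 0.0085 F [ 0.6 -0.5  0.5] gap 51.2
```

View pics/w9b.png

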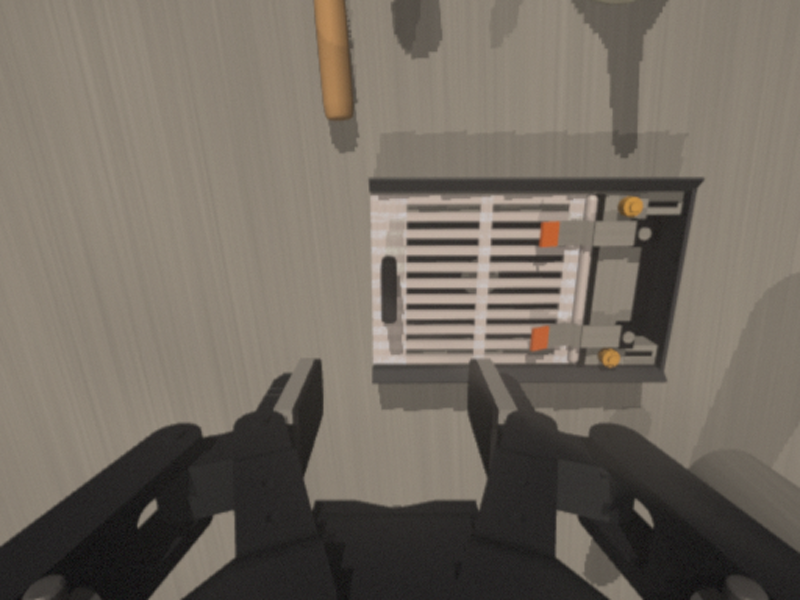

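The grille is seated between the guides and released. I'll check the gap from bead to clip tips, which should be 36 mm when home.

Run:
```python
from h import *
v=np.load("w9c.npy"); c=ctrl.calibration("wrist"); c['eye']=v[:3]; c['attitude']=v[3:]
state()
u=np.array([np.cos(-.075),np.sin(-.075),0]); n=np.array([-u[1],u[0],0]); o=np.array([519.3,200.1,0])
for nm,k,z in [("beadL",(591,210),26),("beadR",(575,350),26),("tipL",(542,234),39.5),("tipR",(532,340),39.5),("gripTop",(389,290),56),("frontL",(371,196),26),("frontR",(374,364),26)]:
    p=px2w(k[0]/1.5625,k[1]/1.5625,z,c)-o; print(nm,(p@u).round(1),(p@n).round(1))
im=cv2.imread("pics/w9b.png"); cv2.imwrite("pics/w9c.png",cv2.resize(im[180:380,520:700],None,fx=3,fy=3,interpolation=cv2.INTER_CUBIC))
```

```text
t 15.35 tcp [520.8 200.3 173.4] yaw -0.0750 tilt 0.0046 F [-0.3 -0.2 -0.3] gap 51.3
beadL 130.5 49.5
beadR 131.2 -49.6
tipL 95.0 35.4
tipR 94.9 -36.7
gripTop -2.6 2.8
frontL -14.4 58.5
frontR -13.9 -60.3
```

View pics/w9c.png

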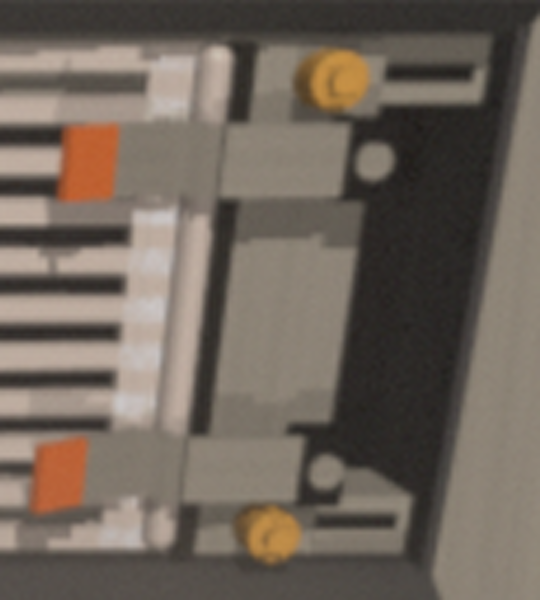

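Run:
```python
from h import *
ctrl.sign_off(); state()
```

```text
the job is handed in; nothing more can be done
the job is handed in; nothing more can be done
```

I refitted the smallest grille (about 150 x 120 mm, 25° yaw) in the drip tray, seated it at the back stop, let go and handed the job in after about 15 s of robot time. No verdict was reported, so success rests on my own checks.

- **Laying it down:** I lifted it by its black grip and set it on the ledges short of the clips. It touched down at the expected height with about 5 N.
- **Clips:** Pushing slowly, the wrist force along the push built to about 13 N, sliding friction included. It then fell to about 1 N as the clips snapped down.
- **Back stop:** About 9 mm further on, the push rose from 7 to 11 N without any movement, which I took as the stop. I eased off before opening the fingers.
- **Last checks:**
  - The rolled edge is 35.5 mm (left) and 36.3 mm (right) behind the clip tips, against 36 mm when home.
  - Both clips lie on the plate in front of the rolled edge.
  - The grille is square and about 1 mm off centre in the guides.
  - The wrist force was about zero and the hand was some 140 mm clear.
- **Disagreed or not checked:**
  - The first rise at the stop was softer than described: about 5 N over 1.5 mm before it stiffened.
  - The grip looked 2–3 mm off in the last picture, taken while the arm was still settling; I put that down to the picture.
  - I could not read the clip angles directly.
  - I did not re-measure the other things on the counter, but felt no contact with any of them.

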